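Clamp a wear coupon and hold a loupe in focus over its scar

ROBOT

A 6-joint arm with a two-finger parallel gripper is mounted at the origin on the work surface. World frame = base frame: x ahead of the robot, y to its left, z up, the work surface at z = 0. Lengths are in m, angles in degrees, forces in N, time in s.
With the tool pointing down it reaches from about 0.275 to 0.725 m from the base axis. Payload 5.6 kg.
Tool frame: the origin (TCP) lies midway between the tips of the shut fingers; the grasp point (between the pads) lies 19 mm behind it (arm.grip_depth is the distance from the TCP to the grasp point, in m); z points along the fingers, x is the direction in which the jaws open and shut, and the axes are right-handed (so a half turn about z gives the same grasp; the last joint's range is limited). The gripper opens to 85 mm and grips with 20 to 120 N. Pads are 22 mm wide; open, the fingers measure 114 mm over their backs; the gripper's body (76 mm by 85 mm) begins 54 mm behind the grasp point. The pads swing forward as they close: fully open they stand 13 mm farther back than shut.
Start: joints at [82.769, 14.616, 6.199, 0, -81.583, -16.306], TCP at [0.22, 0.504, 0.231] pointing down, gripper open.
Joint ranges: [-168.99, 168.99], [-69.2, 112.95], [-62.41, 85.93], [-164.36, 98.24], [-168.68, -3.75], [-174.98, 174.98]. Speed limits (degrees/s): [147.25, 147.25, 180, 180, 180, 180].

INTERFACE

Orientations are given as a 3x3 rotation matrix whose columns are the frame's x, y, z axes.
In Python, from plant import arm gives the robot as it stands. The module is installed in compiled form; this text tells all that it offers.
- The arm moves only by the shell command python3 -m crank 'ROWS' [FORCE]. ROWS is JSON, a list of rows, each a list of 3 entries, a list of its own where there are three numbers: the shift along the tool's x, y, z in m, then the turn, a rotation vector about the tool's x, y, z in rad, then the opening, from 0 (shut) to 1 (fully open). A call has 1 to 12 rows; each row is the pose to reach, as a shift and turn from the pose commanded when the call began, along the tool's axes at that moment; what a row does not reach only later rows make up. A row lasts 1/8 s, in which the tool goes at most 62.5 mm and 10.7 degrees, less where a joint would pass 70% of its speed; a pose out of reach is approached as far as the arm can. A call with a gripper value outside its range is refused whole. The fingers move at their own pace and stop on an object; FORCE is the grip in N (left out, the last holds). Time passes only in rows, so rows that repeat a pose let the fingers close. It gives the time, the measured TCP pose, the force and the opening at its end, in the units of the state.
- arm.get_obs(): the state, without advancing time (a new reading comes with each control period).
- arm.capture(name): name is "scene" or "top" or "wrist"; returns the picture (384x512x3 uint8, red, green, blue); there is no depth.
- arm.camera_params(name): a dict with "intrinsics" (3x3 intrinsics, pixels), "dist" ([k1, k2, p1, p2, k3] as OpenCV has them; the pictures are not rectified), "cam_to_world" (4x4, takes a point from camera to world coordinates). Camera axes: x right, y down, z forward; pixel columns grow to the right and rows downward; lengths in m; the calibration is good to about 2 mm. A picture is of the moment at which its call begins: read the wrist's pose just before it. camera_params takes no time and is no camera call; for the wrist camera it gives the pose at the moment of the call.
- arm.sign_off(): hands the job in, once; it reports no verdict.
The state is a dict: "time_s": time; "qpos": joint angles; "qd": joint speeds; "effort": joint torques, N m; "tool_pos": TCP position; "tool_rot": TCP orientation; "wrist_force": force on the tool from outside, world axes, zero at the start; "moment": the same for the moment, N m; "width": finger opening in m.
Only numpy, scipy, OpenCV 4.12 (cv2) and the standard library are available. Lean on these libraries where they do the work, as an engineer would, in place of code of your own. Each camera call takes 0.05 s, during which the arm holds its last target.

TASK

Swing the red-tipped toggle clamp over centre so that it comes down on the steel test coupon and stays there; only then lift the orange-handled loupe off its rest and hold it level in the air, lens centred over the dark wear scar and at the height shown by the red pointer of the focus gauge. Do not touch the coupon with the loupe or shift the coupon or the pointer, and leave everything else on the bench where it stands. The job finishes while you are holding the loupe there, steady and carried by the gripper alone: do not put it down or let go.

Things in the scene. Friction and masses are not known exactly. Their poses are not given: they have to be found in the camera images.
- nest: fixed check nest: blue base 210 x 110 x 12 mm, origin at its underside's centre, x along its length, z up. A low pocket in the middle holds the coupon. Clamp at the +x end between two cheeks (34 mm wide over both, 56 mm high). Gauge post, 10 mm diameter, top 150 mm above the bench, at x = -80, y = -40 mm carries the focus collar. Nothing stands on the +y side
- clamp (a joint): toggle clamp's steel arm (16 mm wide, 12 thick, 82 long from its hinge), rad. 0 = level, rubber foot on the coupon; grows as the tip swings up and over to the nest's +x end; 1.57 upright; 2.1 open stop, leaning outwards. Its own weight (200 g, little friction) takes it over centre: below about 1.35 it falls shut in about 2 s, above 1.8 it falls open. About 1 N at the tip moves it
- clamp_hinge (a point): the clamp's hinge axis, 48 mm above the bench, at x = 82 mm of the nest; the axis runs along the nest's y. Does not move
- clamp_tip (a point): centre of the red plastic grip at the end of the clamp arm, 71 mm from the hinge axis; the grip measures 22 mm along the arm, 20 mm wide (along the hinge axis) and 16 mm thick. Moves with the arm. When open at 2.1 it is about 36 mm beyond the hinge (nest +x) and 109 mm above the bench
- coupon: loose steel test coupon 100 x 40 x 10 mm lying in the nest's pocket, its top 22 mm above the bench; origin at the centre of its underside, x along its length as the nest's x. The clamp foot lands at x = +25 mm
- scar (a point): centre of the wear scar, a dark round spot of 14 mm with a black streak, on top of the coupon at x = -25 mm of it
- focus_mark (a point): tip of the red pointer (4 mm thick) that sticks out towards the coupon from a black collar (24 mm diameter, 14 mm high) on the gauge post; it shows the height for the middle of the lens, 85 to 125 mm above the bench. The collar slides if pushed with more than 3 N
- rest: grey loupe rest, fixed: base 175 x 60 x 8 mm, origin on its underside below the lens, handle along its -x. Two blocks, tops at 32 mm, carry the rim (x -10 to 20, 44 mm wide) and the handle's end (x -126 to -110, with cheeks to 40 mm high, 34 mm over both). Between them the handle is free, 24 mm above the base
- loupe: loupe (reading lens), loose, about 130 g: black round rim 60 mm diameter, 14 mm high, clear lens, straight orange handle 14 x 14 mm from x = -31 to -135 mm. Origin on the lens axis at the underside, z along the lens axis, handle towards -x. Lies on the rest, its x along the rest's x, underside 32 mm above the bench
- lens (a point): centre of the loupe's lens, on its axis, 7 mm above its underside
- loupe_grip (a point): middle of the free part of the handle, near the centre of mass, where to take it: 65 mm from the lens centre towards the handle's end, at mid height of the handle (39 mm above the bench on the rest)
- sample_bottle: bystander: amber bottle, 60 mm diameter, 130 mm high, standing; origin at its foot
- white_jar: bystander: white jar with blue cap, 64 mm diameter, 80 mm high; origin at its foot
- beaker: bystander: glass beaker, 70 mm diameter, 90 mm high; origin at its foot
- screwdriver: bystander: screwdriver with green handle, 180 mm long, lying; origin at its underside
- weight: bystander: brass balance weight, 38 mm diameter, 56 mm high; origin at its foot
Things that resemble listed ones, but are neither listed nor needed, are in the scene too. There is more than one size of the rest; the one meant has the size given above.

How it is judged:
By the outcome, as a careful person would: the job done as asked, in the order asked, and still so for the second after the job is handed in, while the arm keeps its last pose, push and grip.
It also fails if it takes over 58 s, if anything falls off the work surface, if the arm or the gripper's body presses on something with over 40 N, if the wrist force passes 120 N, or if a joint passes its speed limit or range.

## Working session

There is one attempt and no reset: what is moved stays moved. The work goes in short steps, Python scripts to look and compute and a shell command to move; the robot and the scene stay as the last step left them, time stands still between calls to the robot, and variables do not carry over. Pictures are saved under pics/ and viewed, and the job is handed in when it is done.

```bash
mkdir -p pics
python3 - <<'E'
from plant import arm
import cv2
for n in("scene","top","wrist"):
    p=arm.camera_params(n); im=arm.capture(n); cv2.imwrite(f"pics/{n}0.png",im[:,:,::-1])
    print(n,p["intrinsics"].round(1).tolist() if hasattr(p["intrinsics"],'round') else p["intrinsics"],p["dist"],p["cam_to_world"])
o=arm.get_obs();print(o["time_s"],o["tool_pos"],o["tool_rot"],o["width"],o["wrist_force"])
E
ls
```

```text
scene [[407.3, 0.0, 255.3], [0.0, 407.3, 195.2], [0.0, 0.0, 1.0]] [0.0054205 0.        0.        0.        0.       ] [[ 0.76578863  0.45161234 -0.45783629  1.08186312]
 [ 0.64295269 -0.52282288  0.55970355 -0.65099476]
 [ 0.01340175 -0.72298169 -0.69073719  0.82654465]
 [ 0.          0.          0.          1.        ]]
top [[373.1, 0.0, 253.0], [0.0, 373.1, 190.4], [0.0, 0.0, 1.0]] [0.03302838 0.         0.         0.         0.        ] [[ 0.03060605 -0.97907855  0.20116774  0.3792468 ]
 [-0.99952564 -0.02928893  0.00952125 -0.05527646]
 [-0.00343006 -0.20136372 -0.97951053  1.1976838 ]
 [ 0.          0.          0.          1.        ]]
wrist [[285.9, 0.0, 252.0], [0.0, 285.9, 186.5], [0.0, 0.0, 1.0]] [-0.03497584  0.          0.          0.          0.        ] [[-0.39883709 -0.86824684 -0.29508711  0.29518669]
 [-0.91702059  0.37814617  0.12680188  0.47117817]
 [ 0.00149074  0.32117425 -0.94701894  0.3725543 ]
 [ 0.          0.          0.          1.        ]]
0.15 [0.21946823 0.50390531 0.23060192] [[-3.99446872e-01 -9.16756207e-01 -5.04559488e-04]
 [-9.16755178e-01  3.99447181e-01 -1.37625229e-03]
 [ 1.46323269e-03 -8.71821478e-05 -9.99998926e-01]] 0.08502459055061105 [ 0.41008648 -0.2292194   0.84064227]
pics
```

View pics/scene0.png

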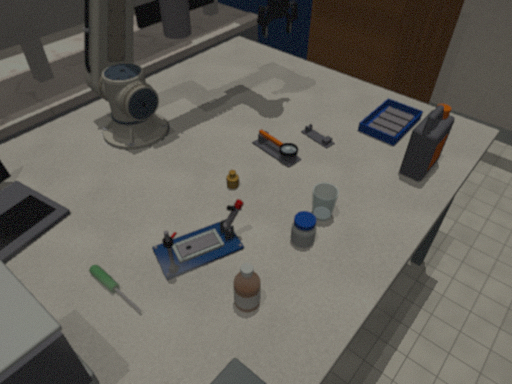

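View pics/top0.png

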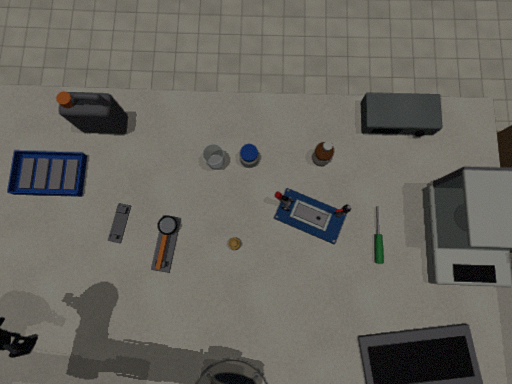

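View pics/wrist0.png

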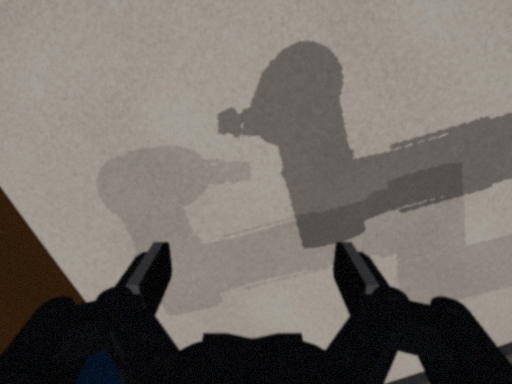

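The top view shows the nest at (310,215), with the red clamp tip at (279,196) and the gauge collar and red pointer near (346,208). The loupe lies on the long rest at (166,243). A smaller empty rest at (120,223) is a decoy. Next I'll take close crops.

```bash
cat > h.py <<'E'
import numpy as np, cv2
from plant import arm
def P(n):
    p=arm.camera_params(n); return np.array(p["intrinsics"],float),np.array(p["dist"],float),np.array(p["cam_to_world"],float)
def ray(c,uv):
    K,d,T=c; q=cv2.undistortPoints(np.array([[uv]],float),K,d)[0,0]
    v=T[:3,:3]@np.array([q[0],q[1],1.]); return T[:3,3],v/np.linalg.norm(v)
def onz(c,uv,z):
    o,v=ray(c,uv); return o+v*(z-o[2])/v[2]
def tri(rs):
    A=np.zeros((3,3));b=np.zeros(3)
    for o,v in rs:
        M=np.eye(3)-np.outer(v,v);A+=M;b+=M@o
    x=np.linalg.solve(A,b); return x,[np.linalg.norm((np.eye(3)-np.outer(v,v))@(x-o)) for o,v in rs]
def proj(c,X):
    K,d,T=c; R=T[:3,:3].T; return cv2.projectPoints(np.atleast_2d(np.array(X,float)),cv2.Rodrigues(R)[0],-R@T[:3,3],K,d)[0][:,0]
def crop(im,x0,y0,w,h,s,name):
    cv2.imwrite(name,cv2.resize(im[y0:y0+h,x0:x0+w,::-1],None,fx=s,fy=s,interpolation=cv2.INTER_CUBIC))
E
python3 - <<'E'
import cv2
from h import *
t=cv2.imread("pics/top0.png")[:,:,::-1];s=cv2.imread("pics/scene0.png")[:,:,::-1]
a=cv2.resize(t[180:250,265:355],(720,560),interpolation=cv2.INTER_CUBIC);cv2.imwrite("pics/c1.png",a[:,:,::-1])
crop(t,100,190,100,90,6,"pics/c2.png")
crop(s,145,190,110,90,6,"pics/c3.png")
crop(s,240,115,100,60,7,"pics/c4.png")
E
```

```text
(no output)
```

View pics/c1.png

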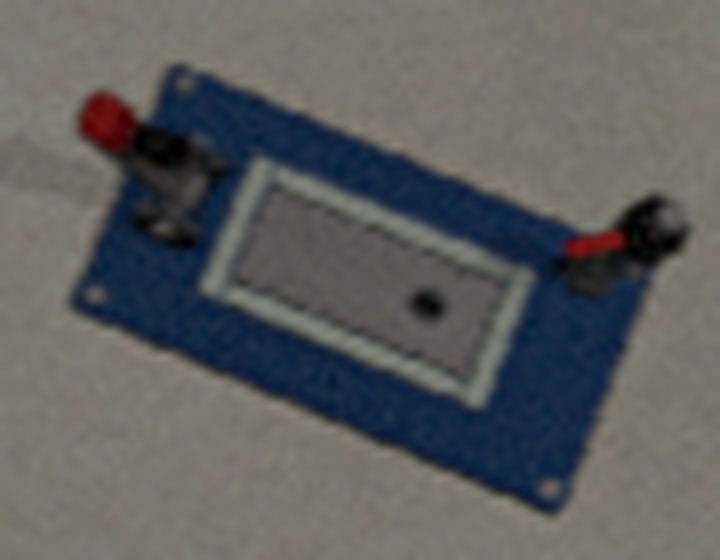

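View pics/c2.png

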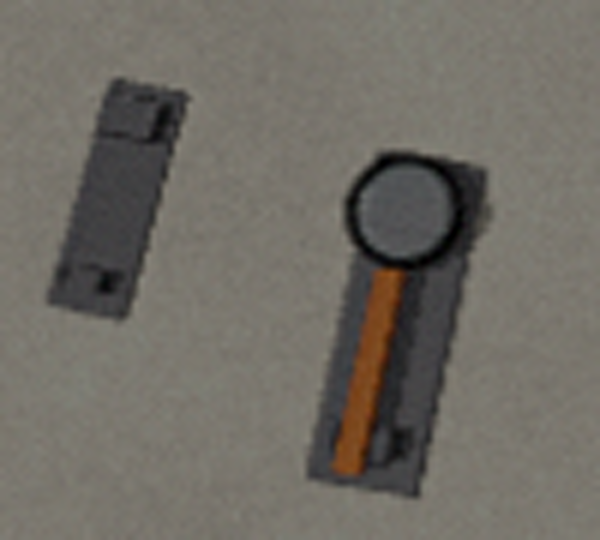

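View pics/c3.png

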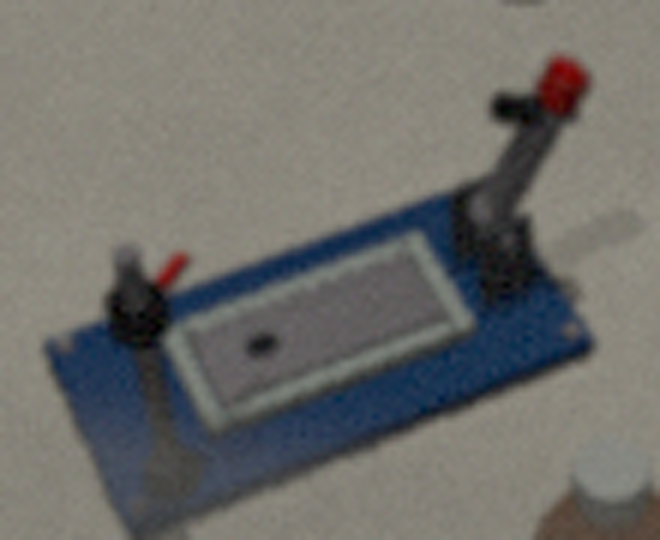

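View pics/c4.png

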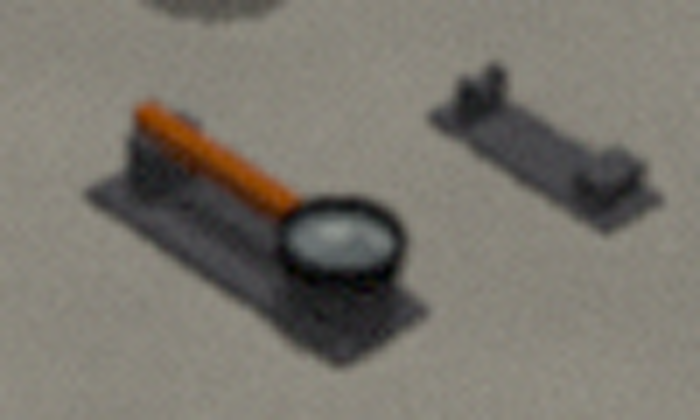

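```bash
cat > m.py <<'E'
from h import *
im={n:cv2.imread(f"pics/{n}0.png") for n in("top","scene")}
C={n:P(n) for n in im}
def blobs(n,lo,hi,roi):
    x,y,w,h=roi; hs=cv2.cvtColor(im[n],cv2.COLOR_BGR2HSV)
    m=cv2.inRange(hs,lo,hi); mm=m*0; mm[y:y+h,x:x+w]=m[y:y+h,x:x+w]
    k,l,s,c=cv2.connectedComponentsWithStats(mm)
    return mm,l,s,c
# red
R={}
for n,roi in(("top",(265,180,90,70)),("scene",(145,190,110,90))):
    hs=cv2.cvtColor(im[n],cv2.COLOR_BGR2HSV)
    m=((hs[...,0]<10)|(hs[...,0]>170))&(hs[...,1]>140)&(hs[...,2]>60)
    mm=np.zeros_like(m);x,y,w,h=roi;mm[y:y+h,x:x+w]=m[y:y+h,x:x+w]
    k,l,s,c=cv2.connectedComponentsWithStats(mm.astype(np.uint8))
    for i in range(1,k):
        if s[i,4]>3: print(n,"red",s[i],c[i].round(2))
    b=((hs[...,0]>100)&(hs[...,0]<125)&(hs[...,1]>110));mm=np.zeros_like(m);mm[y-5:y+h+5,x-5:x+w+5]=b[y-5:y+h+5,x-5:x+w+5]
    cs=max(cv2.findContours(mm.astype(np.uint8),0,2)[0],key=cv2.contourArea)
    hull=cv2.convexHull(cs)[:,0]
    pts=np.array([onz(C[n],p,.012)[:2] for p in hull])
    r=cv2.minAreaRect((pts*1000).astype(np.float32)); print(n,"nest",r)
    print(cv2.boxPoints(r).round(1).tolist())
    # dark scar
for n,roi in(("top",(100,190,100,90)),("scene",(240,115,100,60))):
    mm,l,s,c=blobs(n,(5,150,90),(18,255,255),roi)
    i=1+np.argmax(s[1:,4]);p=np.argwhere(l==i)[:,::-1]
    v,x0=np.linalg.svd(p-p.mean(0))[2][0],p.mean(0)
    t=(p-x0)@v; e=[x0+v*t.min(),x0+v*t.max()]
    print(n,"handle",[onz(C[n],q,.046).round(4).tolist() for q in e],x0.round(2), onz(C[n],x0,.044).round(4))
print("lens top",onz(C["top"],(100+405/6,190+211/6),.046),"scene",onz(C["scene"],(240+342/7,115+240/7),.046))
print("scar", onz(C["top"],(265+428/8,180+303/8),.022), onz(C["scene"],(145+261/6,190+345/6),.022))
print("smallrest",[onz(C["top"],(100+a/6,190+b/6),.008).round(3) for a,b in((117,80),(188,92),(128,318),(50,300))])
print("bigrest",[onz(C["top"],(100+a/6,190+b/6),.008).round(3) for a,b in((486,166),(418,495),(310,478))])
E
python3 m.py
```

```text
top red [275 192   7   7  34] [277.94 194.65]
top red [336 209   7   3  15] [339.07 210.13]
top nest ((547.6909790039062, -228.1188201904297), (205.54013061523438, 106.83013153076172), 68.33723449707031)
[[460.1000061035156, -303.8999938964844], [559.4000244140625, -343.29998779296875], [635.2999877929688, -152.3000030517578], [536.0, -112.9000015258789]]
scene red [235 200   8   9  47] [238.09 203.79]
scene red [171 233   5   5  11] [173. 235.]
scene nest ((563.1128540039062, -210.03794860839844), (157.05198669433594, 108.90679931640625), 66.50879669189453)
[[481.8999938964844, -260.3999938964844], [581.7999877929688, -303.79998779296875], [644.4000244140625, -159.6999969482422], [544.5, -116.30000305175781]]
top handle [[0.4689, 0.2235, 0.046], [0.3678, 0.2379, 0.046]] [160.65 251.68] [0.4172 0.2314 0.044 ]
scene handle [[0.3747, 0.2309, 0.046], [0.4742, 0.2172, 0.046]] [270.08 136.96] [0.4223 0.2263 0.044 ]
lens top [0.49828372 0.21645066 0.046     ] scene [0.50981541 0.21127203 0.046     ]
scar [ 0.53818578 -0.25377979  0.022     ] [ 0.54383521 -0.25443902  0.022     ]
smallrest [array([0.568, 0.385, 0.008]), array([0.563, 0.346, 0.008]), array([0.442, 0.366, 0.008]), array([0.45 , 0.408, 0.008])]
bigrest [array([0.527, 0.184, 0.008]), array([0.355, 0.207, 0.008]), array([0.363, 0.264, 0.008])]
```

The description picks out three things:
- **Clamp tip:** the red grip at top (278,195). The other red blob, at (339,210), is the pointer.
- **Loupe:** the one lying on the long rest at (166,243). The rest at (120,223) is about 126 mm long, so it's the decoy.
- **Nest:** centre near (0.549, -0.228), with its x axis at about 68°.

I'll move high to the pre-push side of the clamp, fingers shut, and look with the wrist camera.

```bash
python3 -m crank '[[[0.02,-0.03,0],[0,0,0],0],[[0.05,-0.075,0],[0,0,0],0],[[0.08,-0.125,0],[0,0,0],0],[[0.115,-0.175,0],[0,0,0],0],[[0.145,-0.225,0],[0,0,0],0],[[0.18,-0.28,0],[0,0,0],0],[[0.21,-0.33,0],[0,0,0],0],[[0.245,-0.38,0],[0,0,0],0],[[0.275,-0.43,0],[0,0,0],0],[[0.31,-0.485,0],[0,0,0],0],[[0.34,-0.535,0],[0,0,0],0],[[0.36,-0.565,0],[0,0,0],0]]' 30
python3 -m crank '[[[0.01,-0.017,0],[0,0,0],0],[[0.015,-0.024,0],[0,0,0],0],[[0.015,-0.024,0],[0,0,0],0]]'
python3 - <<'E'
from h import *
c=P("wrist");im=arm.capture("wrist");cv2.imwrite("pics/w1.png",im[:,:,::-1]);np.savez("pics/w1.npz",K=c[0],d=c[1],T=c[2])
o=arm.get_obs();print(o["time_s"],o["tool_pos"],o["tool_rot"].round(3),o["width"])
E
```

```text
time_s: 1.65
tool_pos: [0.5947, -0.0539, 0.2303]
tool_rot: [[-0.401, -0.916, -0.002], [-0.916, 0.401, -0.0], [0.001, 0.001, -1.0]]
wrist_force: [1.1, -0.3, 0.1]
width: 0.0001
time_s: 2.02
tool_pos: [0.6097, -0.0747, 0.2309]
tool_rot: [[-0.4, -0.917, -0.001], [-0.917, 0.4, 0.0], [0.0, 0.001, -1.0]]
wrist_force: [-0.5, -0.1, -1.4]
width: 0.0004
2.075 [ 0.60960382 -0.07424612  0.23123459] [[-0.399 -0.917 -0.   ]
 [-0.917  0.399  0.   ]
 [-0.     0.    -1.   ]] 0.0001482444320386059
```

View pics/w1.png

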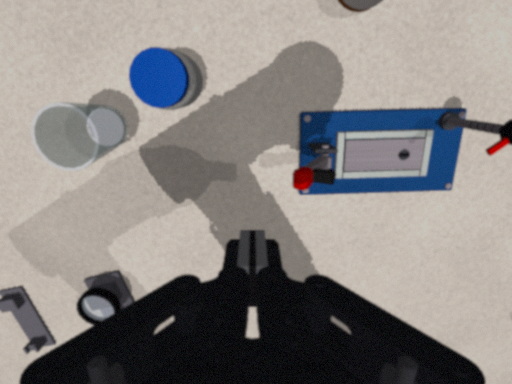

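The wrist view shows the nest with corners at about (301,110), (466,108), (452,191) and (301,193). The scar is at (404,154), the red clamp tip at (304,178) and the post foot at (452,121).

```bash
cat > w.py <<'E'
from h import *
def load(i):
    z=np.load(f"pics/w{i}.npz");return (z["K"],z["d"],z["T"]),cv2.imread(f"pics/w{i}.png")
def nest(i):
    c,im=load(i);hs=cv2.cvtColor(im,cv2.COLOR_BGR2HSV)
    b=((hs[...,0]>100)&(hs[...,0]<125)&(hs[...,1]>110)&(hs[...,2]>50)).astype(np.uint8)
    b=cv2.morphologyEx(b,cv2.MORPH_CLOSE,np.ones((5,5)))
    cs=sorted(cv2.findContours(b,0,1)[0],key=cv2.contourArea)[-1]
    pts=np.array([onz(c,p,.012)[:2] for p in cv2.convexHull(cs)[:,0]])*1000
    r=cv2.minAreaRect(pts.astype(np.float32));return r,cv2.boxPoints(r)
if __name__=="__main__":
    r,b=nest(1);print(r,b.tolist())
    c,im=load(1);print("scar",onz(c,(404,154),.022),"post foot",onz(c,(452,125),.012))
    w=P("top");s=P("scene");rt=[ray(w,(277.94,194.65)),ray(s,(238.09,203.79)),ray(c,(304,179))]
    print("tip",tri(rt), tri(rt[:2]))
    rt=[ray(w,(339.07,210.13)),ray(s,(173,235))];print("ptr",tri(rt))
E
python3 w.py
```

```text
((549.9483642578125, -228.0730438232422), (206.3857421875, 106.68323516845703), 68.43069458007812) [[462.4056396484375, -304.4299011230469], [561.6182861328125, -343.64947509765625], [637.4910888671875, -151.7161865234375], [538.2784423828125, -112.49661254882812]]
scar [ 0.53930733 -0.25297732  0.022     ] post foot [ 0.5473572  -0.32345618  0.012     ]
tip (array([ 0.5917013 , -0.1201374 ,  0.10823673]), [np.float64(0.0010440481423914763), np.float64(0.001206484520073262), np.float64(0.0019041317471710482)]) (array([ 0.59240821, -0.11951253,  0.10693957]), [np.float64(0.00021320132225148406), np.float64(0.0002132013222515341)])
ptr (array([ 0.55090946, -0.29792402,  0.11350068]), [np.float64(0.0006797356803265547), np.float64(0.000679735680326594)])
```

```bash
python3 -m crank '[[[0,-0.001,0.03],[0,0,0.03],0],[[0,-0.001,0.075],[0,0,0.03],0],[[0,-0.001,0.115],[0,0,0.03],0],[[0,-0.001,0.128],[0,0,0.03],0],[[0,-0.001,0.128],[0,0,0.03],0],[[0.006,-0.001,0.128],[0,0,0.03],0],[[0.012,-0.001,0.128],[0,0,0.03],0],[[0.018,-0.001,0.128],[0,0,0.03],0],[[0.024,-0.001,0.128],[0,0,0.03],0],[[0.030,-0.001,0.128],[0,0,0.03],0],[[0.036,-0.001,0.128],[0,0,0.03],0],[[0.042,-0.001,0.128],[0,0,0.03],0]]'
python3 - <<'E'
from h import *
im=arm.capture("scene");crop(im,145,160,130,110,6,"pics/s2.png");o=arm.get_obs();print(o["time_s"],o["tool_pos"],o["tool_rot"].round(3).tolist())
E
```

```text
time_s: 3.58
tool_pos: [0.5937, -0.1141, 0.1031]
tool_rot: [[-0.427, -0.904, -0.001], [-0.904, 0.427, -0.0], [0.0, 0.0, -1.0]]
wrist_force: [-0.0, 2.1, 0.8]
width: -0.0001
3.625 [ 0.59328891 -0.11473623  0.10311623] [[-0.427, -0.904, -0.001], [-0.904, 0.427, -0.0], [0.001, 0.001, -1.0]]
```

View pics/s2.png

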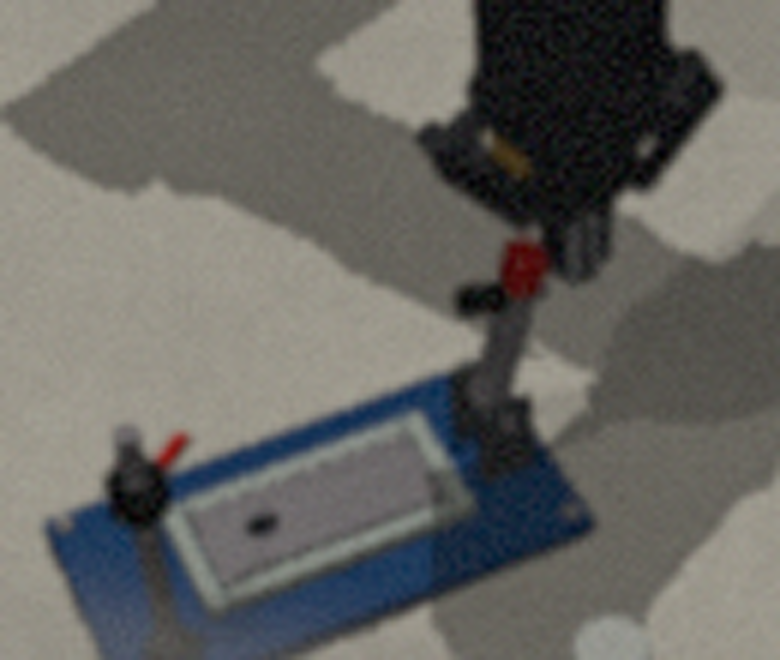

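The scene view shows the shut fingers against the red grip at crop (525,268), with the clamp now close to upright. I'll keep pushing.

```bash
python3 -m crank '[[[0.005,0,0],[0,0,0],0],[[0.010,-0.001,0],[0,0,0],0],[[0.015,-0.001,0],[0,0,0],0],[[0.020,-0.001,0],[0,0,0],0],[[0.025,-0.001,0],[0,0,0],0],[[0.030,-0.002,0],[0,0,0],0],[[0.035,-0.002,0],[0,0,0],0],[[0.040,-0.002,0],[0,0,0],0],[[0.045,-0.003,0],[0,0,0],0],[[0.048,-0.003,0],[0,0,0],0],[[0.050,-0.003,0],[0,0,0],0],[[0.050,-0.003,0],[0,0,0],0]]'
python3 -m crank '[[[0,0,0],[0,0,0],0],[[0,0,-0.01],[0,0,0],0],[[-0.005,0,-0.03],[0,0,0],0.2],[[-0.02,0,-0.06],[0,0,0],0.5],[[-0.04,0,-0.09],[0,0,-0.03],0.8],[[-0.07,0,-0.12],[0,0,-0.065],1],[[-0.07,0,-0.12],[0,0,-0.065],1],[[-0.07,0,-0.12],[0,0,-0.065],1]]'
python3 - <<'E'
from h import *
im=arm.capture("scene");crop(im,145,160,130,110,6,"pics/s3.png")
c=P("wrist");im=arm.capture("wrist");cv2.imwrite("pics/w2.png",im[:,:,::-1]);np.savez("pics/w2.npz",K=c[0],d=c[1],T=c[2]);o=arm.get_obs();print(o["time_s"],o["tool_pos"],o["tool_rot"].round(3).tolist())
E
```

```text
time_s: 5.12
tool_pos: [0.5753, -0.1602, 0.1031]
tool_rot: [[-0.427, -0.904, -0.0], [-0.904, 0.427, 0.0], [0.0, 0.0, -1.0]]
wrist_force: [-0.7, 0.2, -0.3]
width: -0.0
time_s: 6.12
tool_pos: [0.605, -0.0968, 0.2232]
tool_rot: [[-0.367, -0.93, -0.0], [-0.93, 0.367, 0.0], [-0.0, 0.0, -1.0]]
wrist_force: [0.3, 0.4, -0.3]
width: 0.0852
6.225 [ 0.60455932 -0.09727518  0.22249922] [[-0.368, -0.93, -0.002], [-0.93, 0.368, 0.0], [0.001, 0.002, -1.0]]
```

View pics/s3.png

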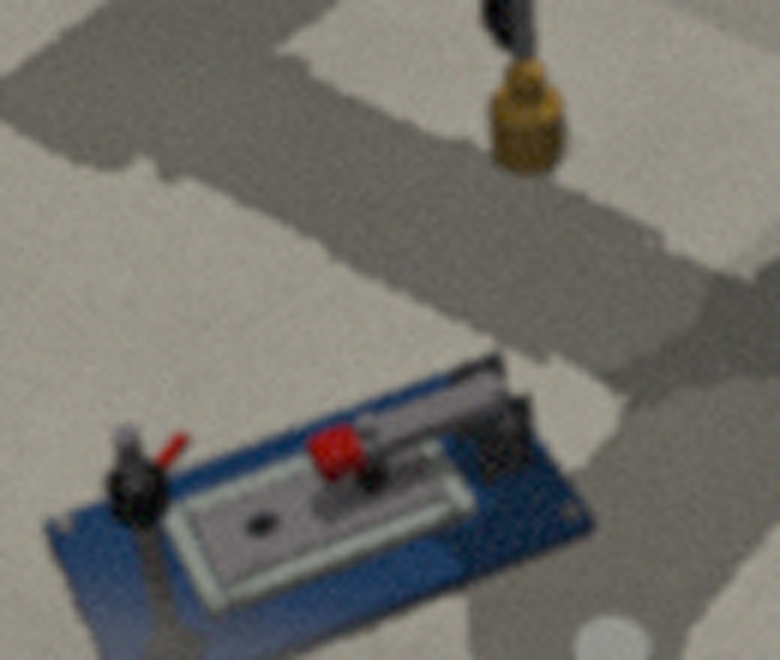

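View pics/w2.png

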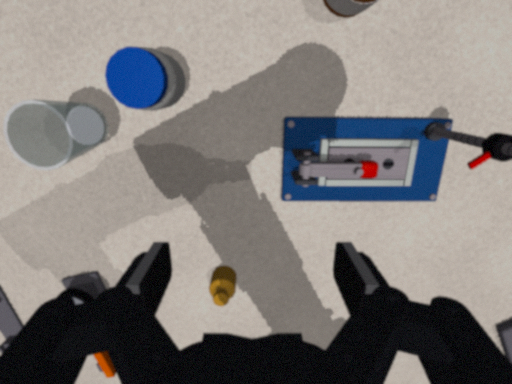

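The scene and wrist views agree that the clamp is level on the coupon, with the red grip at wrist (366,171), and that the scar is free at (389,164). The pointer sits where it was before. Next I'll go over the loupe handle and turn the jaws across it.

```bash
python3 -m crank '[[[-0.02,0.025,0],[0,0,-0.03],1],[[-0.05,0.06,0],[0,0,-0.07],1],[[-0.085,0.1,0],[0,0,-0.11],1],[[-0.12,0.14,0],[0,0,-0.15],1],[[-0.155,0.18,0],[0,0,-0.19],1],[[-0.19,0.22,0.005],[0,0,-0.22],1],[[-0.215,0.255,0.01],[0,0,-0.237],1],[[-0.235,0.275,0.01],[0,0,-0.237],1],[[-0.235,0.275,0.01],[0,0,-0.237],1],[[-0.235,0.275,0.01],[0,0,-0.237],1]]'
python3 - <<'E'
from h import *
c=P("wrist");im=arm.capture("wrist");cv2.imwrite("pics/w3.png",im[:,:,::-1]);np.savez("pics/w3.npz",K=c[0],d=c[1],T=c[2]);o=arm.get_obs();print(o["time_s"],o["tool_pos"],o["tool_rot"].round(3).tolist())
E
```

```text
time_s: 7.48
tool_pos: [0.4357, 0.2219, 0.213]
tool_rot: [[-0.139, -0.99, -0.001], [-0.99, 0.139, -0.001], [0.001, 0.0, -1.0]]
wrist_force: [0.3, -0.0, 0.4]
width: 0.0848
7.525 [0.43589955 0.22171385 0.21304549] [[-0.139, -0.99, -0.0], [-0.99, 0.139, -0.001], [0.001, 0.0, -1.0]]
```

View pics/w3.png

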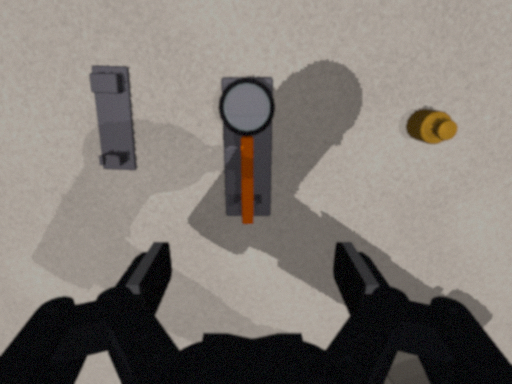

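The loupe is in full view: lens at (247,107), handle from (248,138) to (248,222). The decoy rest is at (115,118). I'll compute positions now.

```bash
cat > l.py <<'E'
from w import *
def loupe(i,roi=(190,60,120,170)):
    c,im=load(i);hs=cv2.cvtColor(im,cv2.COLOR_BGR2HSV)
    m=cv2.inRange(hs,(3,150,70),(18,255,255));x,y,w,h=roi;mm=m*0;mm[y:y+h,x:x+w]=m[y:y+h,x:x+w]
    p=np.argwhere(mm)[:,::-1]; W=np.array([onz(c,q,.045)[:2] for q in p])
    x0=W.mean(0);v=np.linalg.svd(W-x0)[2][0];t=(W-x0)@v;print("handle mid",x0,"dir deg",np.degrees(np.arctan2(v[1],v[0])),"ends",x0+v*t.min(),x0+v*t.max())
    d=((hs[...,2]<45)).astype(np.uint8);mm=d*0;mm[60:150,200:300]=d[60:150,200:300]
    k,l,s,cc=cv2.connectedComponentsWithStats(mm);j=1+np.argmax(s[1:,4])
    e=cv2.fitEllipse(cv2.convexHull(np.argwhere(l==j)[:,::-1]).astype(np.float32));print("rim",e)
    print("lens",onz(c,e[0],.042))
loupe(3)
c,_=load(3);o=arm.get_obs();print("tcp px",proj(c,[o["tool_pos"]]))
print("rest corners",[onz(c,p,.008).round(4).tolist() for p in((222,78),(272,78),(271,215),(226,215))])
w=P("top");s=P("scene")
E
python3 l.py
```

```text
handle mid [0.42208746 0.22982239] dir deg 172.43802122057028 ends [0.47128635 0.22329108] [0.36832498 0.23695952]
rim ((246.57749938964844, 106.86539459228516), (54.10867691040039, 58.417945861816406), 3.78086519241333)
lens [0.50125568 0.21857743 0.042     ]
tcp px [[252.36640655 243.96736482]]
rest corners [[0.535, 0.2426, 0.008], [0.5271, 0.1861, 0.008], [0.3578, 0.2073, 0.008], [0.366, 0.2665, 0.008]]
```

Lens at (0.501, 0.219) and handle at 172.4° match the description, including the handle end at 135 mm. The grip point is (0.437, 0.227), so I'll descend and close.

```bash
python3 -m crank '[[[-0.003,0,0.03],[0,0,-0.007],1],[[-0.006,0,0.07],[0,0,-0.007],1],[[-0.006,0,0.11],[0,0,-0.007],1],[[-0.006,0,0.145],[0,0,-0.007],1],[[-0.006,0,0.17],[0,0,-0.007],1],[[-0.006,0,0.185],[0,0,-0.007],1],[[-0.006,0,0.193],[0,0,-0.007],1],[[-0.006,0,0.193],[0,0,-0.007],1],[[-0.006,0,0.193],[0,0,-0.007],1]]'
python3 - <<'E'
from h import *
c=P("wrist");im=arm.capture("wrist");cv2.imwrite("pics/w4.png",im[:,:,::-1]);np.savez("pics/w4.npz",K=c[0],d=c[1],T=c[2]);o=arm.get_obs();print(o["time_s"],o["tool_pos"],o["wrist_force"])
E
```

```text
time_s: 8.65
tool_pos: [0.4371, 0.2288, 0.021]
tool_rot: [[-0.132, -0.991, 0.001], [-0.991, 0.132, 0.001], [-0.001, -0.001, -1.0]]
wrist_force: [0.0, -0.2, -0.2]
width: 0.0853
8.7 [0.43706874 0.22888353 0.02105432] [-0.86905047  0.16327857 -0.01235118]
```

View pics/w4.png

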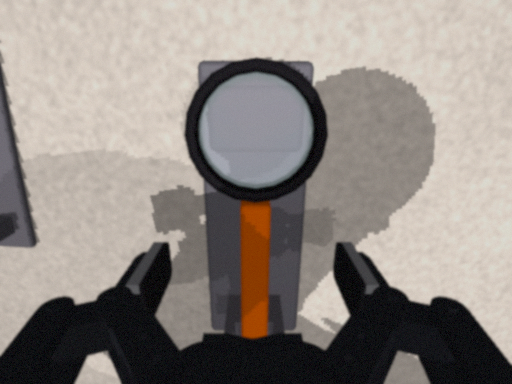

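Run:
```python
from w import *
c,im=load(4);hs=cv2.cvtColor(im,cv2.COLOR_BGR2HSV)
m=cv2.inRange(hs,(3,150,70),(18,255,255));m[330:]=0;m[:,:200]=0;m[:,320:]=0
o=arm.get_obs();p=o["tool_pos"];R=np.array(o["tool_rot"])
W=np.array([onz(c,q,.046) for q in np.argwhere(m)[:,::-1]])
T=(W-p)@R; f=np.polyfit(T[:,1],T[:,0],1);print("handle x at tool y=0",f)
hs=im[...,::-1].max(2)<45;b=hs.astype(np.uint8);b[210:]=0;b[:50]=0;b[:,:180]=0;b[:,335:]=0
e=cv2.fitEllipse(cv2.convexHull(np.argwhere(b)[:,::-1]).astype(np.float32));print(e);L=onz(c,e[0],.046);print("lens",L,(L-p)@R)
```

```text
handle x at tool y=0 [-0.00338732  0.00129922]
((255.98434448242188, 129.87155151367188), (139.96926879882812, 142.9351806640625), 4.97331428527832)
lens [0.50337409 0.21838409 0.046     ] [ 0.00166282 -0.06713703 -0.02487526]
```

```bash
python3 -m crank '[[[0.001,-0.001,0],[0,0,0],1],[[0.001,-0.001,0],[0,0,0],0.6],[[0.001,-0.001,0],[0,0,0],0.3],[[0.001,-0.001,0],[0,0,0],0],[[0.001,-0.001,0],[0,0,0],0],[[0.001,-0.001,0],[0,0,0],0],[[0.001,-0.001,0],[0,0,0],0],[[0.001,-0.001,0],[0,0,0],0],[[0.001,-0.001,0],[0,0,0],0]]' 60
python3 -m crank '[[[0,0,-0.003],[0,0,0],0],[[0,0,-0.008],[0,0,0],0],[[0,0,-0.016],[0,0,0],0],[[0,0,-0.03],[0,0,0],0],[[0,0,-0.05],[0,0,0],0],[[0,0,-0.08],[0,0,0],0],[[0,0,-0.115],[0,0,0],0],[[0,0,-0.14],[0,0,0],0],[[0,0,-0.15],[0,0,0],0],[[0,0,-0.15],[0,0,0],0]]'
python3 - <<'E'
from h import *
c=P("wrist");im=arm.capture("wrist");cv2.imwrite("pics/w5.png",im[:,:,::-1]);np.savez("pics/w5.npz",K=c[0],d=c[1],T=c[2]);o=arm.get_obs();print(o["time_s"],o["tool_pos"],o["tool_rot"].round(4),o["wrist_force"],o["moment"],o["width"])
im=arm.capture("scene");cv2.imwrite("pics/s5.png",im[:,:,::-1])
E
```

```text
time_s: 9.82
tool_pos: [0.4375, 0.2276, 0.0204]
tool_rot: [[-0.131, -0.991, 0.0], [-0.991, 0.131, 0.0], [-0.0, -0.0, -1.0]]
wrist_force: [-0.6, -0.4, 2.8]
width: 0.0126
time_s: 11.08
tool_pos: [0.4374, 0.2276, 0.1707]
tool_rot: [[-0.132, -0.991, 0.001], [-0.991, 0.132, 0.001], [-0.001, -0.0, -1.0]]
wrist_force: [0.1, 0.5, -1.8]
width: 0.013
11.125 [0.43693762 0.22729512 0.16971844] [[-1.316e-01 -9.913e-01 -1.000e-03]
 [-9.913e-01  1.316e-01 -2.000e-04]
 [ 3.000e-04  9.000e-04 -1.000e+00]] [-1.5592452  -1.08654643 -1.35009068] [ 0.0203936   0.02366339 -0.00873651] 0.013367411414971815
```

View pics/w5.png

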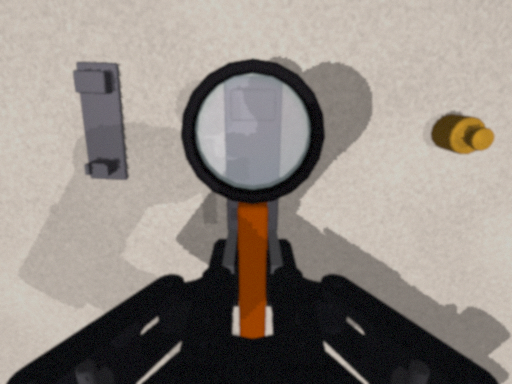

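View pics/s5.png

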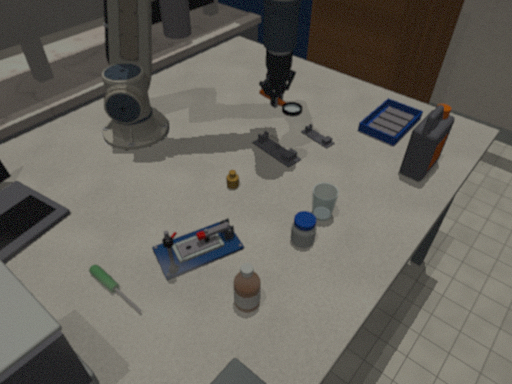

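The loupe is lifted, with the rim at (253,131), the handle between the pads, and the rest empty. Next I'll measure lens position and tilt in the tool frame, and refine the scar and pointer positions.

```bash
cat > t.py <<'E'
from w import *
def rim(i):
    c,im=load(i);b=(im.max(2)<45).astype(np.uint8);b[208:]=0;b[:50]=0;b[:,:170]=0;b[:,340:]=0
    k,l,s,cc=cv2.connectedComponentsWithStats(b);j=1+np.argmax(s[1:,4])
    return cv2.fitEllipse(cv2.convexHull(np.argwhere(l==j)[:,::-1]).astype(np.float32))
def rowcol(i):
    c,im=load(i);b=(im.max(2)<45)
    return b
if __name__=="__main__":
    for i in(4,5):
        e=rim(i);print(i,e)
    c,im=load(5);o=arm.get_obs();p=o["tool_pos"];R=np.array(o["tool_rot"])
    L=onz(c,rim(5)[0],p[2]+.0256);print("rim top centre tool",(L-p)@R)
    # predicted level rim outlines: top circle r30 at tcp+.0256, bottom at +.0116
    a=np.linspace(0,2*np.pi,120)
    for y in(-.065,-.066,-.067):
        pts=[]
        for h in(.0256,.0116):
            X=np.c_[.03*np.cos(a),y+.03*np.sin(a),0*a-h]@R.T+p; pts.append(proj(c,X))
        print(y,cv2.fitEllipse(cv2.convexHull(np.vstack(pts).astype(np.float32))))
E
python3 t.py
```

```text
4 ((255.98434448242188, 129.87155151367188), (139.96926879882812, 142.9351806640625), 4.97331428527832)
5 ((252.62986755371094, 131.2693328857422), (140.84251403808594, 142.52197265625), 6.693061351776123)
rim top centre tool [-0.00032373 -0.06692378 -0.02570463]
-0.065 ((253.4579620361328, 130.34803771972656), (145.90440368652344, 146.6074676513672), 6.2260966300964355)
-0.066 ((253.46348571777344, 127.88157653808594), (146.28712463378906, 147.35108947753906), 4.202755451202393)
-0.067 ((253.46902465820312, 125.40272521972656), (146.66970825195312, 148.09925842285156), 3.202563762664795)
```

```bash
python3 -m crank '[[[0.01,-0.003,-0.005],[0,0,0.01],0],[[0.035,-0.01,-0.01],[0,0,0.03],0],[[0.07,-0.02,-0.015],[0,0,0.05],0],[[0.11,-0.032,-0.02],[0,0,0.075],0],[[0.155,-0.046,-0.02],[0,0,0.1],0],[[0.2,-0.06,-0.02],[0,0,0.13],0],[[0.245,-0.073,-0.02],[0,0,0.16],0],[[0.285,-0.085,-0.02],[0,0,0.185],0],[[0.325,-0.097,-0.02],[0,0,0.21],0],[[0.355,-0.107,-0.02],[0,0,0.23],0],[[0.378,-0.113,-0.02],[0,0,0.24],0],[[0.388,-0.116,-0.02],[0,0,0.244],0]]'
python3 -m crank '[[[0,0,0],[0,0,0],0],[[0,0,0],[0,0,0],0],[[0,0,0],[0,0,0],0]]'
python3 - <<'E'
from h import *
c=P("wrist");im=arm.capture("wrist");cv2.imwrite("pics/w6.png",im[:,:,::-1]);np.savez("pics/w6.npz",K=c[0],d=c[1],T=c[2]);o=arm.get_obs();print(o["time_s"],o["tool_pos"],o["tool_rot"].round(4),o["width"])
im=arm.capture("scene");cv2.imwrite("pics/s6.png",im[:,:,::-1])
E
```

```text
time_s: 12.68
tool_pos: [0.5008, -0.174, 0.1897]
tool_rot: [[-0.369, -0.929, -0.002], [-0.929, 0.369, -0.0], [0.001, 0.001, -1.0]]
wrist_force: [0.1, 0.1, -0.9]
width: 0.0134
time_s: 13.05
tool_pos: [0.5014, -0.1717, 0.1904]
tool_rot: [[-0.366, -0.931, 0.0], [-0.931, 0.366, 0.0], [-0.0, -0.0, -1.0]]
wrist_force: [0.2, 1.1, -0.8]
width: 0.0128
13.1 [ 0.50140824 -0.17175021  0.19041447] [[-3.660e-01 -9.306e-01  2.000e-04]
 [-9.306e-01  3.660e-01  1.000e-04]
 [-1.000e-04 -2.000e-04 -1.000e+00]] 0.01267392939434257
```

View pics/w6.png

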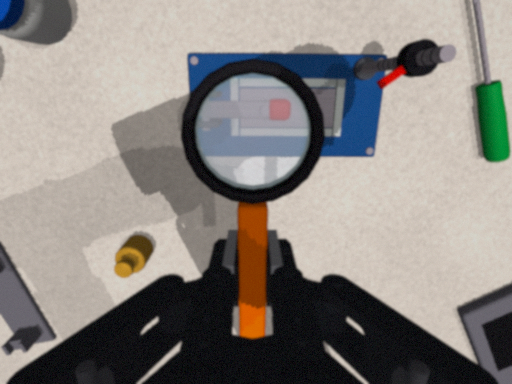

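The wrist view shows the pointer tip at (380,86), the clamp still closed, and the loupe held level above it. I'll slide along nest -x at this height for a second ray.

```bash
python3 -m crank '[[[0.008,0,0],[0,0,0],0],[[0.022,0,0],[0,0,0],0],[[0.038,0,0],[0,0,0],0],[[0.052,0,0],[0,0,0],0],[[0.06,0,0],[0,0,0],0],[[0.0615,0,0],[0,0,0],0],[[0.0615,0,0],[0,0,0],0],[[0.0615,0,0],[0,0,0],0]]'
python3 - <<'E'
from h import *
c=P("wrist");im=arm.capture("wrist");cv2.imwrite("pics/w7.png",im[:,:,::-1]);np.savez("pics/w7.npz",K=c[0],d=c[1],T=c[2]);o=arm.get_obs();print(o["time_s"],o["tool_pos"],o["tool_rot"].round(4),o["width"])
a=[cv2.resize(cv2.imread("pics/w6.png")[40:140,340:470],(390,300),interpolation=2),cv2.resize(im[40:140,260:390,::-1],(390,300),interpolation=2)]
cv2.imwrite("pics/c7.png",np.hstack(a))
E
```

```text
time_s: 14.15
tool_pos: [0.479, -0.2293, 0.1903]
tool_rot: [[-0.367, -0.93, 0.0], [-0.93, 0.367, 0.0], [-0.0, -0.0, -1.0]]
wrist_force: [-0.0, -0.9, -2.1]
width: 0.0131
14.2 [ 0.47898716 -0.2292774   0.1903012 ] [[-3.664e-01 -9.304e-01  1.000e-04]
 [-9.304e-01  3.664e-01  0.000e+00]
 [-1.000e-04 -1.000e-04 -1.000e+00]] 0.012771033911074835
```

View pics/w7.png

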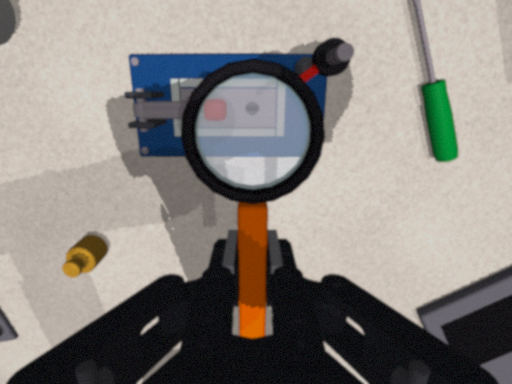

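View pics/c7.png

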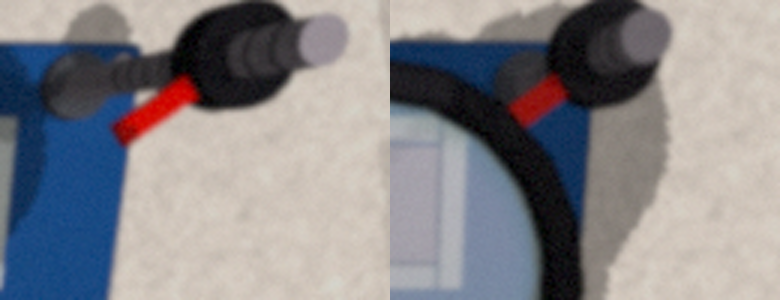

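Run:
```python
import cv2,numpy as np
a=cv2.imread("pics/w1.png")[110:170,452:512];b=cv2.imread("pics/w2.png")[110:180,442:512]
cv2.imwrite("pics/c8.png",np.hstack([cv2.resize(a,(400,400),interpolation=2),cv2.resize(b,(400,400),interpolation=2)]))
for i,roi in((1,(470,130)),(2,(455,145)),(6,(360,50)),(7,(295,50))):
    im=cv2.imread(f"pics/w{i}.png").astype(int);m=(im[...,2]>110)&(im[...,1]<60);m[:, :roi[0]]=0;m[:roi[1]]=0;m[roi[1]+60:]=0;
    p=np.argwhere(m)[:,::-1];k=np.argsort(p[:,0]);print(i,len(p),p.mean(0),p[k[:6]].tolist(),p[k[-3:]].tolist())
```

```text
1 123 [497.69105691 145.88617886] [[488, 152], [488, 150], [488, 151], [489, 152], [489, 149], [489, 153]] [[508, 141], [508, 140], [508, 142]]
2 125 [479.12  160.024] [[469, 166], [469, 164], [469, 165], [470, 166], [470, 163], [470, 167]] [[489, 156], [490, 156], [490, 157]]
6 218 [391.85321101  75.83486239] [[379, 83], [379, 82], [380, 82], [380, 83], [380, 81], [380, 80]] [[405, 71], [405, 73], [405, 72]]
7 136 [308.95588235  73.38235294] [[301, 76], [301, 77], [301, 75], [302, 78], [302, 74], [302, 75]] [[317, 71], [317, 72], [317, 70]]
```

View pics/c8.png

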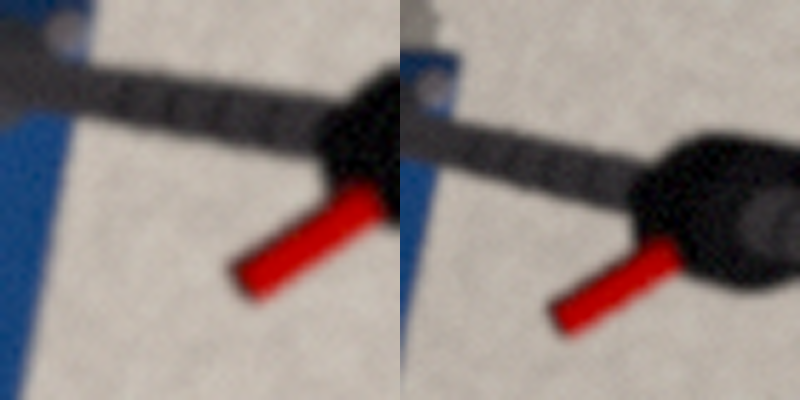

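Run:
```python
from w import *
C={i:load(i)[0] for i in(1,2,6,7)};t=P("top");s=P("scene")
tip={1:(489,152),2:(470,165.3),6:(380.2,84)}
rs=[ray(C[i],tip[i]) for i in tip];print("wrist tip",tri(rs));
print("1,6",tri([rs[0],rs[2]]),"2,6",tri(rs[1:]))
print("+top+scene",tri(rs+[ray(t,(335.5,211)),ray(s,(175.5,233))]))
pt=tri([ray(C[6],(447,52.2)),ray(C[7],(344.5,52))]);print("post top",pt)
f=[(cc) for cc in (onz(C[7],(0,0),0),)]
u=np.array([.368,.930]);v=np.array([-.93,.368]);n=np.array([.550,-.228])
for q in(tri(rs)[0],pt[0]):print((q[:2]-n)@u,(q[:2]-n)@v,q[2])
# red clamp tip closed in w2/ w6 (refracted?) hinge check
r,b=nest(2);print("nest w2",r)
print("pred post top",n-.08*u-.04*v)
for i in(6,7):print(i,"pred px post top z.15",proj(C[i],[[*(n-.08*u-.04*v),.15]]))
```

```text
wrist tip (array([ 0.54875255, -0.28912429,  0.1165118 ]), [np.float64(0.00023908954406513076), np.float64(0.00020832068350832832), np.float64(5.4163629938414226e-05)])
1,6 (array([ 0.5487916 , -0.2888898 ,  0.11698702]), [np.float64(0.00010204374459536103), np.float64(0.00010204374459531025)]) 2,6 (array([ 0.54872347, -0.28937874,  0.11602476]), [np.float64(1.2377476593198846e-05), np.float64(1.237747659319808e-05)])
+top+scene (array([ 0.54844874, -0.28956603,  0.11399883]), [np.float64(0.0014071926993049033), np.float64(0.0010719918551230438), np.float64(0.0005754029772379165), np.float64(0.0018289409996097277), np.float64(0.0025082825385095253)])
post top (array([ 0.55626331, -0.31819966,  0.14911064]), [np.float64(0.0003701240504400942), np.float64(0.00037012405044042353)])
-0.05730465409186406 -0.021333608942729735 0.11651180010058823
-0.08158078546037151 -0.039018357304308714 0.14911063952281756
nest w2 ((550.4076538085938, -228.61965942382812), (206.24151611328125, 105.59691619873047), 68.40721893310547)
pred post top [ 0.55776 -0.31712]
6 pred px post top z.15 [[445.59394948  50.82369817]]
7 pred px post top z.15 [[342.55712619  49.25064833]]
```

Run:
```python
from w import *
for i,(x,y),th in((1,(404,154),70),(2,(389,164),70),(7,(252,108),120)):
    c,im=load(i);g=im.max(2)[y-9:y+10,x-9:x+10].astype(float)
    bg=np.median(g);m=g<(g.min()+bg)/2;p=np.argwhere(m)[:,::-1].mean(0)+[x-9,y-9]
    q=onz(c,p,.022);n=np.array([.550,-.228]);u=np.array([.368,.930]);v=np.array([-.93,.368])
    print(i,m.sum(),p,q,(q[:2]-n)@u,(q[:2]-n)@v)
o=arm.get_obs();p=np.array(o["tool_pos"]);R=np.array(o["tool_rot"]);print("lens now",p+R@[-.0003,-.0646,-.0186])
c7=[cv2.resize(load(i)[1][y-25:y+25,x-33:x+33],(330,250),interpolation=2) for i,(x,y) in((2,(389,164)),(7,(252,108)))]
cv2.imwrite("pics/c9.png",np.hstack(c7))
```

```text
1 65 [403.43076923 154.27692308] [ 0.53924687 -0.25221776  0.022     ] -0.026479663768837546 0.0010882750085425014
2 69 [387.8115942  163.56521739] [ 0.53915332 -0.25253653  0.022     ] -0.026810547034619887 0.0010579665364057124
7 94 [251.60638298 107.93617021] [ 0.53914888 -0.25236719  0.022     ] -0.026654698224849737 0.0011244137859655595
lens now [ 0.53920191 -0.25267132  0.20890546]
```

View pics/c9.png

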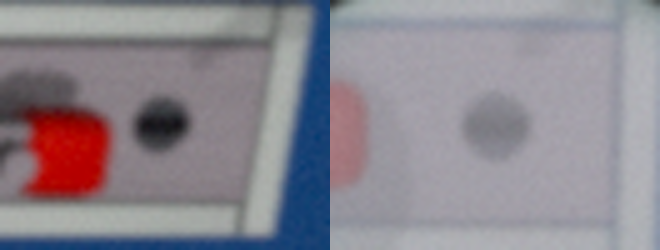

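The three views put the scar at (0.5392, -0.2524), agreeing within 0.4 mm. The lens is at (0.5392, -0.2527). I'll descend partway and check that the rim clears the pointer.

```bash
python3 -m crank '[[[0,0,0.005],[0,0,0],0],[[0,0,0.015],[0,0,0],0],[[0,0,0.03],[0,0,0],0],[[0,0,0.045],[0,0,0],0],[[0,0,0.06],[0,0,0],0],[[0,0,0.069],[0,0,0],0],[[0,0,0.073],[0,0,0],0],[[0,0,0.073],[0,0,0],0],[[0,0,0.073],[0,0,0],0]]'
python3 - <<'E'
from h import *
c=P("wrist");im=arm.capture("wrist");cv2.imwrite("pics/w8.png",im[:,:,::-1]);np.savez("pics/w8.npz",K=c[0],d=c[1],T=c[2]);o=arm.get_obs();print(o["time_s"],o["tool_pos"],o["width"])
im=arm.capture("scene");cv2.imwrite("pics/s8.png",im[:,:,::-1]);crop(im,145,180,110,90,6,"pics/s8c.png")
E
```

```text
time_s: 15.32
tool_pos: [0.4792, -0.2298, 0.1178]
tool_rot: [[-0.367, -0.93, 0.001], [-0.93, 0.367, -0.0], [0.0, -0.001, -1.0]]
wrist_force: [0.1, -0.2, -1.3]
width: 0.0128
15.375 [ 0.47918058 -0.22971654  0.11782955] 0.013023390330561374
```

View pics/w8.png

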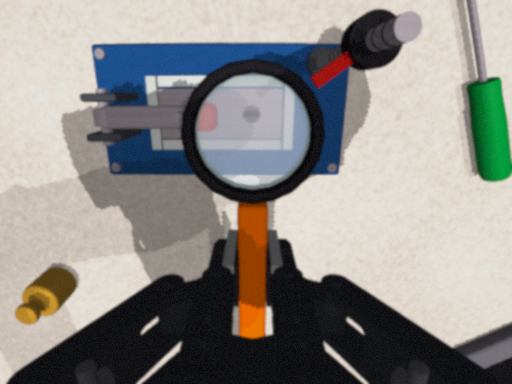

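View pics/s8c.png

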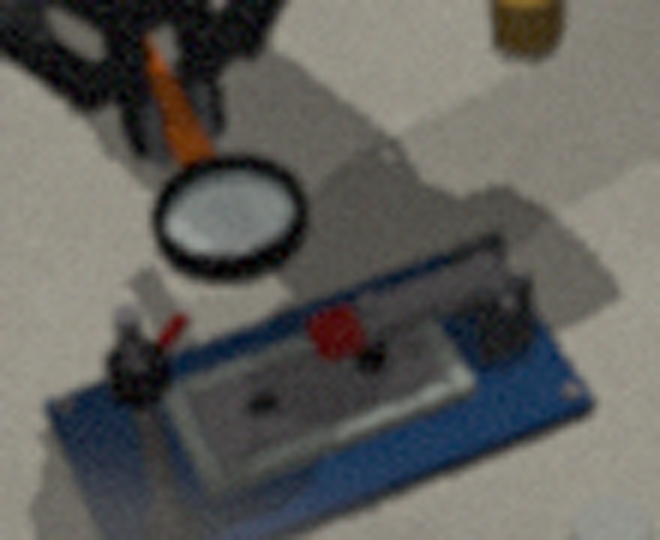

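Wrist: the pointer tip at (314,80) lies just outside the rim outline. Scene: the rim is clear of the pointer (185,318 in the crop) and the clamp is shut. I'll refine the height with this new ray.

Run:
```python
from w import *
c8,im=load(8);a=cv2.resize(im[40:110,280:370],(720,560),interpolation=2);cv2.imwrite("pics/c10.png",a)
C={i:load(i)[0] for i in(1,2,6,8)}
for t8 in((314,81),(313,80),(315,82)):
    tip={1:(489,152),2:(470,165.3),6:(380.2,84),8:t8}
    print(t8,tri([ray(C[i],tip[i]) for i in tip]),tri([ray(C[i],tip[i]) for i in(1,2,8)])[0])
```

```text
(314, 81) (array([ 0.54900575, -0.28875366,  0.11707812]), [np.float64(0.00020173362479277104), np.float64(0.00025289360906403496), np.float64(0.0002202658962484252), np.float64(0.00014777990376416052)]) [ 0.54910907 -0.28861999  0.11720819]
(313, 80) (array([ 0.54937753, -0.28832195,  0.11781114]), [np.float64(0.0002220762198912549), np.float64(0.0002696574184488572), np.float64(0.0004985433508956131), np.float64(0.00037148477160357937)]) [ 0.54965293 -0.28803431  0.11814594]
(315, 82) (array([ 0.54863184, -0.28918669,  0.1163449 ]), [np.float64(0.00020360924187746567), np.float64(0.0002430499644995101), np.float64(0.00013905726475522325), np.float64(0.00019658937370359354)]) [ 0.5485573  -0.28921404  0.1162575 ]
```

View pics/c10.png

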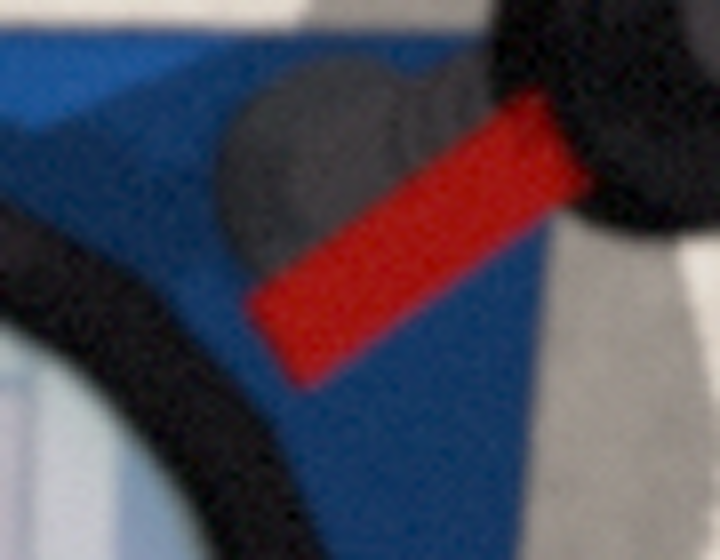

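```bash
python3 -m crank '[[[0,0,0.003],[0,0,0],0],[[0,0,0.007],[0,0,0],0],[[0,0,0.012],[0,0,0],0],[[0,0,0.016],[0,0,0],0],[[0,0,0.019],[0,0,0],0],[[0,0,0.0205],[0,0,0],0],[[0,0,0.0205],[0,0,0],0],[[0,0,0.0205],[0,0,0],0]]'
python3 - <<'E'
from h import *
c=P("wrist");im=arm.capture("wrist");cv2.imwrite("pics/w9.png",im[:,:,::-1]);np.savez("pics/w9.npz",K=c[0],d=c[1],T=c[2]);o=arm.get_obs();print(o["time_s"],o["tool_pos"],o["width"],o["wrist_force"])
p=np.array(o["tool_pos"]);R=np.array(o["tool_rot"]);print("lens",p+R@[-.0003,-.0646,-.0186])
im=arm.capture("scene");cv2.imwrite("pics/s9.png",im[:,:,::-1]);crop(im,145,180,110,90,6,"pics/s9c.png")
im=arm.capture("top");cv2.imwrite("pics/t9.png",im[:,:,::-1]);crop(im,265,170,100,80,7,"pics/t9c.png")
E
```

```text
time_s: 16.42
tool_pos: [0.4789, -0.2296, 0.097]
tool_rot: [[-0.367, -0.93, 0.0], [-0.93, 0.367, -0.0], [0.0, -0.0, -1.0]]
wrist_force: [-0.5, 0.1, -1.3]
width: 0.0128
16.475 [ 0.47890747 -0.22963474  0.09695046] 0.013119159558460053 [-0.26942006  1.33575802 -1.67625354]
lens [ 0.5391053  -0.25305927  0.11557096]
```

View pics/w9.png

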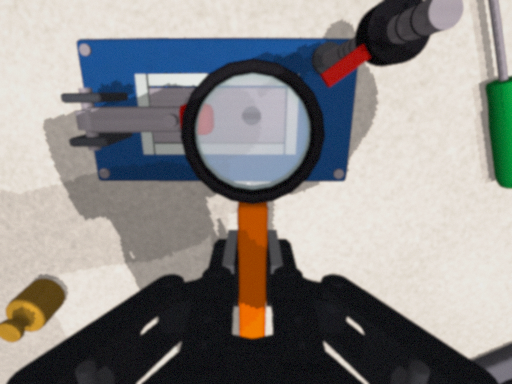

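View pics/s9c.png

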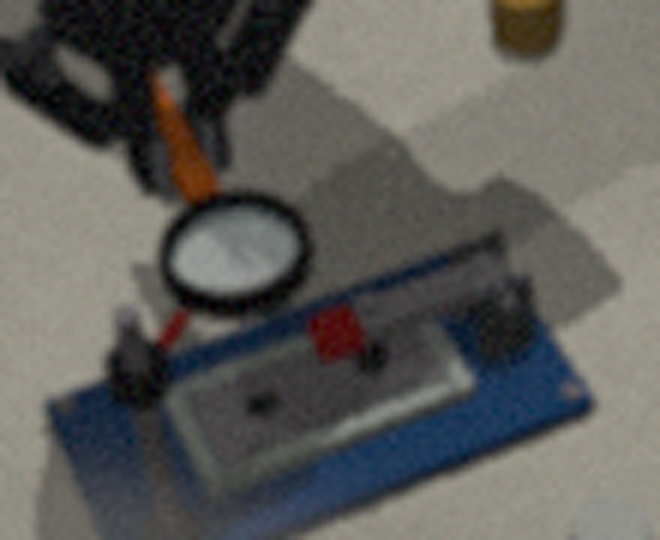

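View pics/t9c.png

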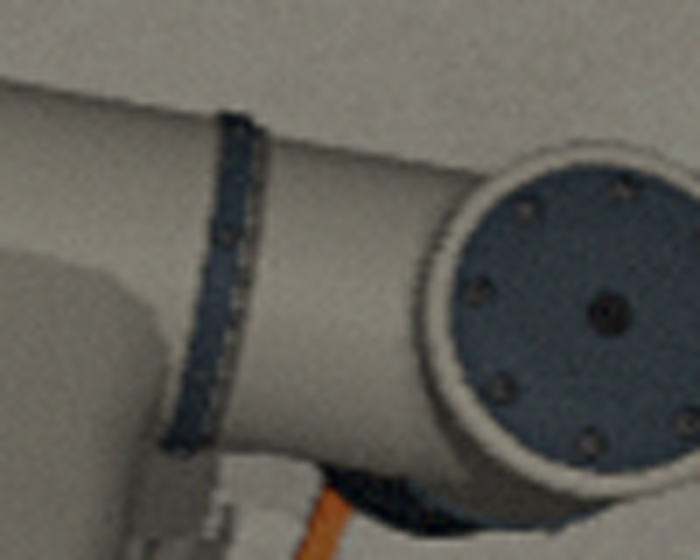

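Scene and wrist show the rim clear of the pointer (tip at wrist (323,80)), with the clamp closed. The top view is blocked by the arm. As a check on height, I'll compare the lens with the pointer through the scene camera, cancelling its offset.

Run:
```python
from w import *
from t import rim
s=P("scene");im=cv2.imread("pics/s9.png")
g=im.max(2)[205:235,168:200]
b=(im.max(2)<50).astype(np.uint8);m=b*0;m[210:234,170:199]=b[210:234,170:199]
k,l,st,cc=cv2.connectedComponentsWithStats(m);j=1+np.argmax(st[1:,4])
e=cv2.fitEllipse(cv2.convexHull(np.argwhere(l==j)[:,::-1]).astype(np.float32));print("obs rim",e)
o=arm.get_obs();p=np.array(o["tool_pos"]);R=np.array(o["tool_rot"]);L=p+R@[-.0003,-.0646,-.0186];print(o["time_s"],"lens",L)
a=np.linspace(0,2*np.pi,120)
pts=np.vstack([proj(s,np.c_[.03*np.cos(a),.03*np.sin(a),0*a+h]+L) for h in(-.007,.007)])
pe=cv2.fitEllipse(cv2.convexHull(pts.astype(np.float32)));print("pred",pe)
off=np.array(e[0])-pe[0];print("off",off)
for z in(.113,.115,.117):print(z,proj(s,[[.5489,-.289,z]])+off,proj(s,[[.5489,-.289,z]]))
print("scar", proj(s,[[.5392,-.2524,.022]]),(145+261/6-.4,190+345/6-.4))
print(rim(9)); print("tri",tri([ray(load(i)[0],q) for i,q in((1,(489,152)),(2,(470,165.3)),(6,(380.2,84)),(8,(313.9,82.6)),(9,(322.5,80)))]))
cv2.imwrite("pics/c11.png",cv2.resize(load(9)[1][30:110,290:380],(720,640)[::1],interpolation=2)[:600])
```

```text
obs rim ((184.4032745361328, 222.7083740234375), (22.71202278137207, 25.224428176879883), 96.48187255859375)
16.575 lens [ 0.53908904 -0.25306013  0.11553551]
pred ((183.53842163085938, 221.18650817871094), (22.76506805419922, 27.09526824951172), 79.7265625)
off [0.86485291 1.52186584]
0.113 [[175.93231067 234.02345637]] [[175.06745777 232.50159052]]
0.115 [[175.82591623 233.4503907 ]] [[174.96106333 231.92852486]]
0.117 [[175.71920636 232.87563649]] [[174.85435345 231.35377064]]
scar [[187.82451194 246.08106383]] (188.1, 247.1)
((252.38340759277344, 130.85260009765625), (141.84690856933594, 142.31239318847656), 27.074634552001953)
tri (array([ 0.54893626, -0.28835753,  0.11734561]), [np.float64(0.00015490003149434942), np.float64(0.0005137246505158511), np.float64(0.0004414642195942246), np.float64(0.000492392865048185), np.float64(0.0007460645198185836)])
```

View pics/c11.png

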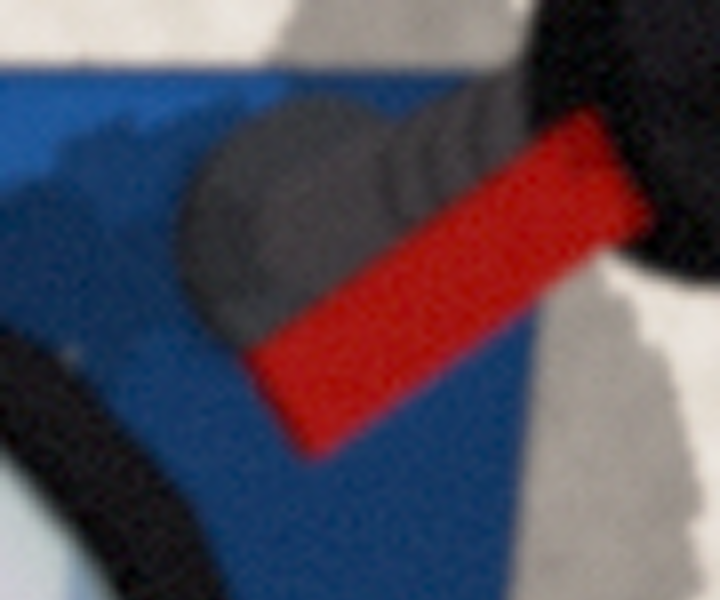

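Heights agree. The pointer is at about 116.5 mm (115 to 117.5 across methods), and the lens is at 115.5 mm and 0.7 mm off centre. I'll make a small trim and let it settle.

```bash
python3 -m crank '[[[-0.0005,0,-0.0005],[0,0,0],0],[[-0.0005,0,-0.001],[0,0,0],0],[[-0.0005,0,-0.001],[0,0,0],0],[[-0.0005,0,-0.001],[0,0,0],0],[[-0.0005,0,-0.001],[0,0,0],0],[[-0.0005,0,-0.001],[0,0,0],0],[[-0.0005,0,-0.001],[0,0,0],0],[[-0.0005,0,-0.001],[0,0,0],0]]'
python3 - <<'E'
from w import *
from t import rim
c=P("wrist");im=arm.capture("wrist");cv2.imwrite("pics/w10.png",im[:,:,::-1]);np.savez("pics/w10.npz",K=c[0],d=c[1],T=c[2]);o=arm.get_obs()
p=np.array(o["tool_pos"]);R=np.array(o["tool_rot"]);print("lens",p+R@[-.0003,-.0646,-.0186],o["width"],np.abs(o["qd"]).max(),R[:,2],o["time_s"],rim(10))
im=arm.capture("scene");cv2.imwrite("pics/s10.png",im[:,:,::-1])
E
```

```text
time_s: 17.58
tool_pos: [0.479, -0.2291, 0.0978]
tool_rot: [[-0.367, -0.93, -0.0], [-0.93, 0.367, -0.0], [0.0, 0.0, -1.0]]
wrist_force: [0.5, 1.1, -1.9]
width: 0.0132
lens [ 0.53918468 -0.2525822   0.116392  ] 0.012913530155282042 0.10133602168656637 [-1.53039629e-06 -1.46663894e-05 -1.00000000e+00] 17.625 ((252.40866088867188, 130.8950958251953), (141.59690856933594, 142.55247497558594), 40.31708908081055)
```

View pics/s10.png

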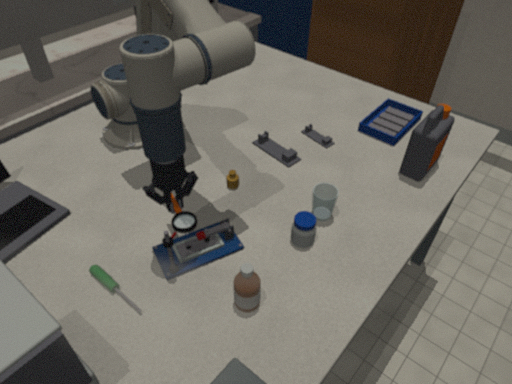

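The scene shows the loupe held over the nest at (184,221), the clamp shut (red tip at 200,236), and the bottle, jar, beaker, weight and screwdriver where they were. I'm handing in the job.

```bash
python3 -c "
from plant import arm
arm.sign_off()"
```

```text
the job is handed in; nothing more can be done
```

The clamp is closed on the coupon, and the arm is holding the loupe over the wear scar at the pointer's height. I handed the job in at about 17.6 s.

**Order:** I pushed the clamp over centre with the shut fingers and saw it level on the coupon in two views. Only then did I grip the loupe by its handle (60 N), lift it off the long rest and carry it over the scar.

**Last checks:**
- **Lens position:** the lens is at (0.5392, -0.2526, 0.1164) m. The scar is at (0.5392, -0.2524), so the lens is centred within about 1 mm by my measurements; the calibration is good to about 2 mm.
- **Level and grip:** the tool points straight down, and the rim's shape in the wrist camera hasn't changed since it lay on the rest, so the loupe is level within about 1°. It is still between the pads (opening 13 mm), and the arm is at rest.
- **Surroundings:** the rim clears the pointer by about 7 mm. The clamp is shut, and the other items look unmoved in the last scene picture.

**Where measurements disagreed:**
- **Pointer height:** the wrist views gave 116–117.5 mm; the fixed cameras gave 113.5–114 mm uncorrected, or about 116–118 mm once the scene camera's offset was removed. I set the lens at 116.4 mm, so the height could be off by 1–2 mm.
- **Top camera:** the arm blocked its view in the final pose, so it couldn't confirm the result.

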